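# Stand the fallen lantern back on its slates

### The job

The candle lantern on the mudroom bench has been knocked over and one of its two slate coasters has slid away. First lay the loose slate squarely on the slate in the middle of the tray, then stand the fallen lantern upright in the middle of the pile, setting it down gently and letting go only once it stands there. Leave the other things on the bench and the middle slate where they are.

Things in the scene. Friction and masses are not known exactly. Their poses are not given: they have to be found in the camera images.
- lantern: Dark steel and glass candle lantern, ~0.45 kg: square column 56 x 56 x 120 mm, then a stepped roof (40 mm square to 128, 24 to 136 mm above the foot) and a thin wire ring in the xz plane to 156 mm. Starts lying flat left or right of the middle slate, ring end roughly to +y. Origin on its axis 60 mm above the foot; z from foot to ring; x, y square to the sides; at the start x is level, y down.
- slate_base: The middle slate coaster, dark grey, 100 (x) x 66 (y) x 12 mm, lying loose on the tray near its middle. Origin at the centre of its underside, z up.
- slate_top: The loose slate coaster, same as the other: 100 (x) x 66 (y) x 12 mm, about 0.2 kg, lying on the tray left or right of the middle slate (on the side where the lantern is not). Origin at the centre of its underside, z up.
- tray: Wooden tray fixed to the bench, 370 (x) x 760 (y) mm, floor 6 mm above the bench, with a rim 10 mm wide and 14 mm above the bench. Origin under its centre at bench height.
- key_box: Bystander: black plastic key box 70 (x) x 110 (y) x 51 mm on the tray, origin centre of underside.
- votive: Bystander: glass votive jar, diameter 60, height 62 mm, on the tray, origin centre of underside.
- carabiner: Bystander: stainless carabiner about 83 (x) x 50 (y) x 9 mm flat on the tray, origin near the centre of its underside.
- bike_light: Bystander: red plastic bike light 38 (x) x 64 (y) x 34 mm on the tray, origin centre of underside.
- dish: Bystander: grey ceramic dish, diameter 150, height 35 mm, on the bench left of the tray, origin centre of underside.
- wax_tin: Bystander: round metal tin, diameter 84, height 30 mm, on the bench right of the tray, origin centre of underside.

How it is judged (in metres and radians):
On the way, in this order (a step that is already met when the one before it is completed fails the run):
1. the loose slate lies flat and square on the middle slate (edges within 5 mm, turned less than 5 degrees) and the fingers have let go of it (x of slate_top in the frame of slate_base between -0.005 and 0.005 m and y of slate_top in the frame of slate_base between -0.005 and 0.005 m and z of slate_top in the frame of slate_base between 0.009 and 0.015 m and angle between the x axis of slate_top and the x axis of slate_base, either way round below 0.087 rad and angle between slate_top's own z axis and vertical below 0.06 rad and contact force between the fingers and slate_top below 0.1 N and linear speed of slate_top below 0.02 m/s), for 0.2 s.
2. the lantern, upright within 12 degrees, rests on the upper slate while the fingers still hold it (contact force between lantern and slate_top above 0.3 N and angle between lantern's own z axis and vertical below 0.21 rad and contact force between the fingers and lantern above 0.5 N and horizontal distance between lantern and slate_top below 0.015 m and linear speed of lantern below 0.05 m/s), for 0.1 s.
At the end, for the whole second after the job is handed in: Loose slate flat on the middle slate, edges within 5 mm, turned under 5 degrees; lantern upright within 3 degrees, ring up, on the upper slate, its axis within 8 mm of that slate's centre; all at rest; middle slate within 15 mm of where it began (x of slate_top in the frame of slate_base between -0.005 and 0.005 m and y of slate_top in the frame of slate_base between -0.005 and 0.005 m and z of slate_top in the frame of slate_base between 0.009 and 0.015 m and angle between the x axis of slate_top and the x axis of slate_base, either way round below 0.087 rad and angle between slate_top's own z axis and vertical below 0.06 rad and angle between lantern's own z axis and vertical below 0.05 rad and horizontal distance between lantern and slate_top below 0.008 m and z of lantern in the frame of slate_top between 0.068 and 0.076 m and linear speed of each of lantern, slate_top below 0.02 m/s and angular speed of lantern below 0.1 rad/s and contact force between lantern and slate_top above 0.3 N and distance of slate_base from where it was at the start of the episode below 0.015 m); the robot touches nothing.
It fails at once if a bystander (key box, votive jar, carabiner, bike light, dish, tin) moved more than 20 mm (distance of any of key_box, votive, carabiner, bike_light, dish, wax_tin from where it was at the start of the episode above 0.02 m).
It fails at once if the votive jar tipped more than 20 degrees (angle between votive's own z axis and vertical above 0.35 rad).
It fails at once if the middle slate pushed more than 15 mm from where it lay (distance of slate_base from where it was at the start of the episode above 0.015 m).
It fails at once if the lantern set down hard: more than 40 N between it and the upper slate, so lower it slowly (contact force between lantern and slate_top above 40 N).
It also fails if it takes over 53 s, if anything falls off the work surface, if the arm or the gripper's body presses on something with over 40 N, if the wrist force passes 120 N, or if a joint passes its speed limit or range.

### The arm

A 6-joint arm with a two-finger parallel gripper is mounted at the origin on the work surface. World frame = base frame: x ahead of the robot, y to its left, z up, the work surface at z = 0. Lengths are in mm, angles in degrees, forces in N, time in s.
With the tool pointing down it reaches from about 400 to 825 mm from the base axis. Payload 7 kg.
Tool frame: the origin (TCP) lies midway between the tips of the shut fingers; the grasp point (between the pads) lies 19 mm behind it; z points along the fingers, y is the line along which they close (so a half turn about z gives the same grasp; the last joint's range is limited). The gripper opens to 88 mm and grips with 3 to 60 N. Pads are 19 mm wide; open, the fingers measure 130 mm over their backs; the gripper's body (78 mm by 193 mm) begins 47 mm behind the grasp point.
Start: joints at [-54.139, 20.546, 0.682, 0, -70.136, -16.507], TCP at [223.676, -636.839, 226.561] pointing down, gripper open.
Joint ranges: [-176.03, 176.03], [-82.01, 121.73], [-58.28, 71.71], [-173.87, 95.51], [-174.79, -0.11], [-173.66, 173.66]. Speed limits (degrees/s): [136.94, 136.94, 172.46, 180, 180, 180].

### API

Orientations are given as [roll, pitch, yaw] about the fixed x, y, z axes, in that order (R = Rz(yaw) Ry(pitch) Rx(roll)).
In Python, from bench import sensors, cams, r, finder gives the robot as it stands.
- The arm moves only by the tool jog_arm, never from a script. Its arguments are lists of equal length, an entry for each row: "slide": the shift along the tool's x, y, z each as a share of 0.12 m, from -1 to 1, a list of three; "delta_rot": the turn, a rotation vector about the tool's x, y, z each as a share of 360 degrees, from -1 to 1, a list of three; "grip": the opening, from -1 (shut) to 1 (fully open). A call has exactly 8 rows; each row is the pose to reach, as a shift and turn from the pose commanded when the call began, along the tool's axes at that moment, turning the shorter way round; what a row does not reach only later rows make up. A row lasts 1/12 s, in which the tool goes at most 41.7 mm and 7.16 degrees, less where a joint would pass 70% of its speed; a pose out of reach is approached as far as the arm can. A call with a number of a shift or a turn outside -1 to 1 is refused whole. A call with a gripper value outside its range is refused whole. The fingers move at their own pace and stop on an object; "newtons" is the grip in N (left out, the last holds). Time passes only in rows, so rows that repeat a pose let the fingers close, or fill a call up. It gives the time, the measured TCP pose, the force, the opening and the grip force at its end, in the units of the state.
- sensors.state(): the state, without advancing time (a new reading comes with each control period).
- cams.snapshot(name): name is "scene" or "top"; returns a dict with "image" (420x560x3 uint8, red, green, blue), "fx", "fy", "cx", "cy" (pixels), "distortion" ([k1, k2, p1, p2, k3] as OpenCV has them; the pictures are not rectified), "R" (3x3) and "t" (3): a world point X has camera coordinates R X + t. Camera axes: x right, y down, z forward; pixel columns grow to the right and rows downward; lengths in mm; the calibration is good to about 2 mm. A picture is of the moment at which its call begins. There is no depth.
- r.job_done(): hands the job in; it is judged then, once.
Trained networks look in a picture, given as the dict that the camera call returned (one of the last four; its "shot" number tells which), for a name from the list of things; names that differ only in an ending like _2 or _b are one class to them, and where a whole thing is asked for, a point or a joint stands for the part that bears it (a point fixed in the world has none). Each returns a list of dicts, best first, with "confidence" (0 to 1); they miss things now and then, are a little off and sometimes report something else, mostly with a low value. They report only what shows in the picture. A call takes as long as a camera call.
- finder.outline_of(picture, thing): "pixels" (420x560 bool, what is visible of it) and "extent" ([centre column, centre row, width, height] in pixels, round what is visible of it).
- finder.place_of(picture, thing): "xy" ([column, row] in pixels: a listed point, or the origin of a listed thing).
The state is a dict: "t": time; "joint_positions": joint angles; "joint_velocities": joint speeds; "joint_torque": joint torques, N m; "tcp_pos": TCP position; "ee_rot": TCP orientation; "ft_force": force on the tool from outside, world axes, zero at the start; "moment": the same for the moment, N m; "gripper_width": opening from 0.0 (shut) to 1.0 (fully open); "grasp_force": force on a finger pad.
Only numpy, scipy, OpenCV 4.12 (cv2) and the standard library are available. Lean on these libraries where they do the work, as an engineer would, in place of code of your own. Each camera call takes 0.05 s, during which the arm holds its last target. There are 200 camera calls.

## Working session

There is one attempt and no reset: what is moved stays moved. The work goes in short steps, Python scripts to look and compute and a tool call to move; the robot and the scene stay as the last step left them, time stands still between calls to the robot, and variables do not carry over. Pictures are saved under pics/ and viewed, at most 10 in all, crops included, and the job is handed in when it is done.

Besides the shell and the picture viewer there is one more tool, called after "Call:" as a command line: name --argument value ..., lists and objects as JSON in quotes. jog_arm: Moves the arm, as the interface text tells. Its arguments: {"type":"object","properties":{"slide":{"type":"array","items":{"type":"array","items":{"type":"number"}}},"delta_rot":{"type":"array","items":{"type":"array","items":{"type":"number"}}},"grip":{"type":"array","items":{"type":"number"}},"newtons":{"type":"number"}},"required":["slide","delta_rot","grip"]}

```bash
ls; mkdir -p pics
python3 - <<'E'
from bench import sensors,cams,finder
import cv2,numpy as np
print(sensors.state())
for n in("scene","top"):
    p=cams.snapshot(n); cv2.imwrite(f"pics/{n}0.png",p["image"][:,:,::-1])
    print(n,{k:np.round(p[k],3).tolist() for k in("fx","fy","cx","cy","distortion","R","t")})
    for o in("slate_base","slate_top","lantern","key_box","votive","carabiner","bike_light"):
        print(o,[(np.round(d["xy"],1).tolist(),round(d["confidence"],2)) for d in finder.place_of(p,o)],[(np.round(d["extent"],1).tolist(),round(d["confidence"],2)) for d in finder.outline_of(p,o)])
E
```

```text
pics
{'t': 0.0, 'joint_positions': array([-5.41384418e+01,  2.05916596e+01,  6.34635561e-01, -2.07974092e-02,
       -7.01357799e+01, -1.65074945e+01]), 'joint_velocities': array([-0.06851614, -0.05995049,  0.06622553,  0.00788885,  0.0497565 ,
        0.02426643]), 'joint_torque': array([ 2.95079924e-03, -5.82727003e+01,  2.93050271e+01,  6.99695706e+00,
        6.76034237e-03, -1.33993481e-04]), 'tcp_pos': array([ 223.5246071 , -636.40282978,  225.62456965]), 'ee_rot': array([ 1.79905465e+02, -7.62696503e-03, -1.60653013e+02]), 'ft_force': array([ 0.23640203, -0.56402563, -0.18006773]), 'moment': array([-0.00570241, -0.00829938, -0.02519334]), 'grasp_force': 0.0, 'gripper_width': 1.0013675519466443}
scene {'fx': 396.294, 'fy': 396.294, 'cx': 286.085, 'cy': 207.129, 'distortion': [-0.071, 0.0, 0.0, 0.0, 0.0], 'R': [[0.386, 0.922, 0.022], [0.557, -0.214, -0.802], [-0.735, 0.322, -0.597]], 't': [-217.514, -256.516, 1834.594]}
slate_base [([291.3, 220.6], 0.81)] [([291.8, 221.1, 31.8, 25.9], 0.94)]
slate_top [([343.5, 207.4], 0.73), ([276.1, 248.5], 0.29)] [([345.8, 208.4, 20.8, 18.8],
[... 532 characters left out ...]
cy': 202.611, 'distortion': [-0.015, 0.0, 0.0, 0.0, 0.0], 'R': [[0.0, -1.0, -0.011], [-0.982, 0.002, -0.189], [0.189, 0.011, -0.982]], 't': [5.056, 530.871, 1023.027]}
slate_base [([275.7, 189.0], 0.62)] [([275.6, 191.7, 27.5, 32.2], 0.62)]
slate_top [([203.2, 189.4], 0.67)] [([199.9, 192.7, 30.3, 42.3], 0.62)]
lantern [([365.9, 195.1], 0.6)] [([361.8, 200.0, 57.7, 32.8], 0.9)]
key_box [([257.3, 156.0], 0.61)] [([257.6, 152.3, 38.9, 33.2], 0.55)]
votive [([312.4, 152.9], 0.75)] [([313.0, 249.9, 28.3, 15.9], 0.73), ([317.7, 151.2, 27.4, 23.0], 0.71)]
carabiner [([247.9, 245.1], 0.46)] [([246.2, 243.0, 26.7, 24.8], 0.55)]
bike_light [([313.0, 251.5], 0.82)] [([313.6, 251.4, 27.9, 14.4], 0.76)]
```

Run:
```python
import cv2
i=cv2.imread("pics/top0.png")[130:270,170:410]; cv2.imwrite("pics/topc.png",cv2.resize(i,None,fx=3.3,fy=3.3,interpolation=cv2.INTER_CUBIC))
i=cv2.imread("pics/scene0.png")[170:280,180:380]; cv2.imwrite("pics/scenec.png",cv2.resize(i,None,fx=4,fy=4,interpolation=cv2.INTER_CUBIC))
```

```text
(no output)
```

View pics/topc.png

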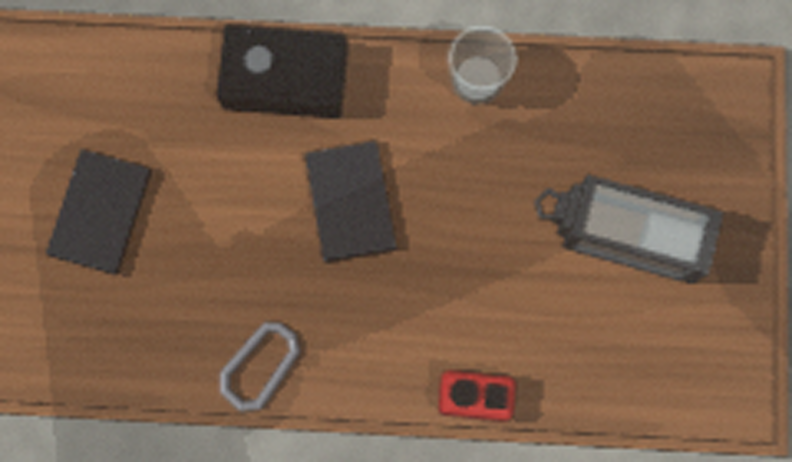

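View pics/scenec.png

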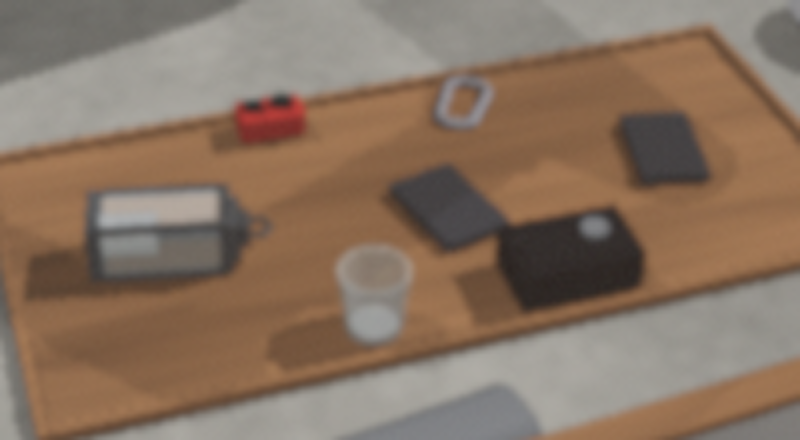

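```bash
cat > h.py <<'E'
import numpy as np,cv2
from scipy.optimize import minimize
from scipy.spatial.transform import Rotation as Ro
from bench import sensors,cams,finder
def proj(p,X):
    return cv2.projectPoints(np.asarray(X,float),cv2.Rodrigues(p["R"])[0],np.asarray(p["t"],float),np.array([[p["fx"],0,p["cx"]],[0,p["fy"],p["cy"]],[0,0,1]]),np.array(p["distortion"],float))[0][:,0]
def ray(p,uv,z):
    K=np.array([[p["fx"],0,p["cx"]],[0,p["fy"],p["cy"]],[0,0,1]])
    n=cv2.undistortPoints(np.array([[uv]],float),K,np.array(p["distortion"],float))[0,0]
    d=p["R"].T@np.r_[n,1];o=-p["R"].T@p["t"];return o+d*(z-o[2])/d[2]
def box(x,y,yaw,z0,dx,dy,dz):
    c,s=np.cos(yaw),np.sin(yaw)
    P=np.array([[i*dx/2,j*dy/2,k*dz] for i in(-1,1) for j in(-1,1) for k in(0,1)])
    return P@np.array([[c,s,0],[-s,c,0],[0,0,1]])+[x,y,z0]
def hullmask(p,X,c0,r0,w,h,S=6):
    uv=(proj(p,X)-[c0-.5,r0-.5])*S-.5
    m=np.zeros((h*S,w*S),np.uint8); cv2.fillConvexPoly(m,cv2.convexHull(np.round(uv*16).astype(np.int32)),255,shift=4)
    return cv2.resize(m,(w,h),interpolation=cv2.INTER_AREA)/255.
def slatemask(p):
    i=p["image"].astype(float); return i[...,0]-i[...,2]   # red-blue: brown vs grey
def fit(p,x,y,yaw,z0,dims,fg=None):
    uv=proj(p,box(x,y,yaw,z0,*dims)); a=np.floor(uv.min(0)-8).astype(int); b=np.ceil(uv.max(0)+8).astype(int)
    I=p["image"][a[1]:b[1],a[0]:b[0]].astype(float); I=(I[...,0]-I[...,2])/(I.sum(2)+1)
    def cost(q):
        m=hullmask(p,box(q[0],q[1],q[2]/50,z0,*dims),a[0],a[1],b[0]-a[0],b[1]-a[1])
        A=np.stack([m.ravel(),1-m.ravel()],1); s=np.linalg.lstsq(A,I.ravel(),rcond=None)[0]
        return ((A@s-I.ravel())**2).mean()
    best=min((minimize(cost,[x,y,(yaw+d)*50],method="Nelder-Mead",options=dict(initial_simplex=[[x,y,(yaw+d)*50],[x+6,y,(yaw+d)*50],[x,y+6,(yaw+d)*50],[x,y,(yaw+d)*50+6]])) for d in(-.1,0.1)),key=lambda r:r.fun)
    q=best.x; return q[0],q[1],np.degrees(q[2]/50),best.fun
E
python3 - <<'E'
from h import *
for cam,sb,st,l in(("top",(275.7,190),(200,192),(365.9,195.1)),("scene",(291.3,220.6),(345,207.4),(217.8,228.1))):
    p=cams.snapshot(cam)
    for n,uv,yaw in(("base",sb,.2),("top",st,-.3)):
        X=ray(p,uv,12); print(cam,n,X[:2].round(1),np.round(fit(p,X[0],X[1],yaw,6,(100,66,12)),5))
    X=ray(p,l,34); print(cam,"lantern",X[:2].round(1),np.round(fit(p,X[0],X[1],-.3,6,(56,120,56)),5))
    for o,z in(("key_box",6),("votive",6),("carabiner",6),("bike_light",6)):
        d=finder.place_of(p,o); print(o,[ray(p,e["xy"],z)[:2].round(0) for e in d])
E
```

```text
top base [576.3  15.7] [5.7454872e+02 1.5609230e+01 9.9310600e+00 4.2000000e-04]
top top [570.7 239.7] [ 5.6540543e+02  2.4094097e+02 -1.6155830e+01  2.7000000e-04]
top lantern [ 555.7 -244.6] [ 5.4383720e+02 -2.3690055e+02 -1.6073590e+01  8.3000000e-04]
key_box [array([696.,  70.])]
votive [array([697., -93.])]
carabiner [array([414.,  96.])]
bike_light [array([406., -97.]), array([573., 242.])]
scene base [570.2  17. ] [5.7326373e+02 1.6835470e+01 7.1034000e+00 2.9200000e-03]
scene top [570.1 236.6] [ 5.6326489e+02  2.4211505e+02 -1.7315680e+01  1.1600000e-03]
scene lantern [ 543.2 -242.8] [ 5.4430892e+02 -2.3357393e+02 -1.8849570e+01  7.1000000e-04]
key_box [array([683.,  78.])]
votive [array([691., -96.])]
carabiner [array([417.,  88.])]
bike_light [array([402., -93.])]
```

Call:
jog_arm --slide '[[-0.1,0.12,0],[-0.21,0.25,0],[-0.32,0.37,0],[-0.43,0.5,0],[-0.53,0.62,0],[-0.64,0.74,0],[-0.75,0.87,0],[-0.85,0.99,0]]' --delta_rot '[[0,0,0],[0,0,0],[0,0,0],[0,0,0],[0,0,0],[0,0,0],[0,0,0],[0,0,0]]' --grip '[1,1,1,1,1,1,1,1]'

```text
t: 2.67
tcp_pos: [280.8, -490.0, 226.7]
ee_rot: [-180.0, 0.0, -160.6]
ft_force: [1.0, 0.5, -0.6]
gripper_width: 0.998
grasp_force: 0.0
```

Call:
jog_arm --slide '[[-0.1,0.12,0],[-0.21,0.25,0],[-0.32,0.37,0],[-0.43,0.5,0],[-0.53,0.62,0],[-0.64,0.74,0],[-0.75,0.87,0],[-0.85,0.99,0]]' --delta_rot '[[0,0,0],[0,0,0],[0,0,0],[0,0,0],[0,0,0],[0,0,0],[0,0,0],[0,0,0]]' --grip '[1,1,1,1,1,1,1,1]'

```text
t: 3.33
tcp_pos: [337.7, -344.1, 226.8]
ee_rot: [-180.0, 0.0, -160.6]
ft_force: [-0.1, -0.2, 0.9]
gripper_width: 0.997
grasp_force: 0.0
```

Call:
jog_arm --slide '[[-0.1,0.12,0],[-0.21,0.25,0],[-0.32,0.37,0],[-0.43,0.5,0],[-0.53,0.62,0],[-0.64,0.74,0],[-0.75,0.87,0],[-0.85,0.99,0]]' --delta_rot '[[0,0,0],[0,0,0],[0,0,0],[0,0,0],[0,0,0],[0,0,0],[0,0,0],[0,0,0]]' --grip '[1,1,1,1,1,1,1,1]'

```text
t: 4.0
tcp_pos: [394.6, -198.2, 226.8]
ee_rot: [-180.0, 0.0, -160.6]
ft_force: [0.8, -0.4, 0.4]
gripper_width: 1.0
grasp_force: 0.0
```

Call:
jog_arm --slide '[[-0.1,0.12,0],[-0.21,0.25,0],[-0.32,0.37,0],[-0.43,0.5,0],[-0.53,0.62,0],[-0.64,0.74,0],[-0.75,0.87,0],[-0.85,0.99,0]]' --delta_rot '[[0,0,0],[0,0,0],[0,0,0],[0,0,0],[0,0,0],[0,0,0],[0,0,0],[0,0,0]]' --grip '[1,1,1,1,1,1,1,1]'

```text
t: 4.67
tcp_pos: [451.5, -52.2, 226.8]
ee_rot: [-180.0, 0.0, -160.6]
ft_force: [1.3, -0.0, 0.3]
gripper_width: 0.998
grasp_force: 0.0
```

Call:
jog_arm --slide '[[-0.1,0.12,0],[-0.21,0.25,0],[-0.32,0.37,0],[-0.43,0.5,0],[-0.53,0.62,0],[-0.64,0.74,0],[-0.75,0.87,0],[-0.85,0.99,0]]' --delta_rot '[[0,0,0],[0,0,0],[0,0,0],[0,0,0],[0,0,0],[0,0,0],[0,0,0],[0,0,0]]' --grip '[1,1,1,1,1,1,1,1]'

```text
t: 5.33
tcp_pos: [508.4, 93.8, 226.8]
ee_rot: [180.0, 0.0, -160.6]
ft_force: [-0.5, 0.0, -0.2]
gripper_width: 1.003
grasp_force: 0.0
```

Call:
jog_arm --slide '[[-0.1,0.12,0],[-0.21,0.25,0],[-0.32,0.37,0],[-0.43,0.5,0],[-0.53,0.62,0],[-0.64,0.74,0],[-0.75,0.87,0],[-0.85,0.99,0]]' --delta_rot '[[0,0,0.0125],[0,0,0.025],[0,0,0.037],[0,0,0.05],[0,0,0.062],[0,0,0.075],[0,0,0.087],[0,0,0.0988]]' --grip '[1,1,1,1,1,1,1,1]'

```text
t: 6.0
tcp_pos: [565.3, 239.8, 226.5]
ee_rot: [180.0, 0.0, 163.6]
ft_force: [-0.0, -0.2, -0.2]
gripper_width: 1.0
grasp_force: 0.0
```

Call:
jog_arm --slide '[[0,0.01,0.12],[0,0.01,0.25],[0,0.01,0.37],[0,0.01,0.5],[0,0.01,0.62],[0,0.01,0.75],[0,0.01,0.87],[0,0.01,1.0]]' --delta_rot '[[0,0,0],[0,0,0],[0,0,0],[0,0,0],[0,0,0],[0,0,0],[0,0,0],[0,0,0]]' --grip '[1,1,1,1,1,1,1,1]'

```text
t: 6.67
tcp_pos: [565.3, 240.0, 106.0]
ee_rot: [180.0, 0.0, 163.8]
ft_force: [0.6, 0.3, -0.5]
gripper_width: 1.002
grasp_force: 0.0
```

Call:
jog_arm --slide '[[0,0,0.15],[0,0,0.3],[0,0,0.45],[0,0,0.55],[0,0,0.65],[0,0,0.73],[0,0,0.8],[0,0,0.81]]' --delta_rot '[[0,0,0],[0,0,0],[0,0,0],[0,0,0],[0,0,0],[0,0,0],[0,0,0],[0,0,0]]' --grip '[1,1,1,1,1,1,1,1]'

```text
t: 7.33
tcp_pos: [564.7, 239.3, 7.9]
ee_rot: [-179.9, -0.1, 163.8]
ft_force: [-0.0, 0.7, -0.1]
gripper_width: 1.0
grasp_force: 0.0
```

Call:
jog_arm --slide '[[0,0,0],[0,0,0],[0,0,0],[0,0,0],[0,0,0],[0,0,0],[0,0,0],[0,0,0]]' --delta_rot '[[0,0,0],[0,0,0],[0,0,0],[0,0,0],[0,0,0],[0,0,0],[0,0,0],[0,0,0]]' --grip '[0.7,0.6,0.5,0.4,0.3,0.3,0.3,0.3]' --newtons 20

```text
t: 8.0
tcp_pos: [565.7, 240.0, 10.1]
ee_rot: [179.9, 0.0, 163.8]
ft_force: [-1.0, 0.2, 6.4]
gripper_width: 0.746
grasp_force: 20.0
```

Call:
jog_arm --slide '[[0,0,-0.04],[0,0,-0.1],[0,0,-0.17],[0,0,-0.24],[0,0,-0.31],[0,0,-0.38],[0,0,-0.45],[0,0,-0.5]]' --delta_rot '[[0,0,0],[0,0,0],[0,0,0],[0,0,0],[0,0,0],[0,0,0],[0,0,0],[0,0,0]]' --grip '[0.3,0.3,0.3,0.3,0.3,0.3,0.3,0.3]'

```text
t: 8.67
tcp_pos: [565.5, 239.9, 70.8]
ee_rot: [179.9, 0.0, 163.8]
ft_force: [0.2, 0.3, -2.7]
gripper_width: 0.748
grasp_force: 20.0
```

Call:
jog_arm --slide '[[-0.02,-0.06,0],[-0.05,-0.15,0],[-0.09,-0.27,0],[-0.13,-0.39,0],[-0.17,-0.51,0],[-0.21,-0.63,0],[-0.25,-0.76,0],[-0.298,-0.886,0]]' --delta_rot '[[0,0,0],[0,0,0],[0,0,0],[0,0,0],[0,0,0],[0,0,0],[0,0,0],[0,0,0]]' --grip '[0.3,0.3,0.3,0.3,0.3,0.3,0.3,0.3]'

```text
t: 9.33
tcp_pos: [569.6, 125.5, 69.2]
ee_rot: [-180.0, -0.0, 163.8]
ft_force: [-1.0, 0.3, -2.1]
gripper_width: 0.747
grasp_force: 20.0
```

Call:
jog_arm --slide '[[-0.05,-0.13,0],[-0.09,-0.26,0],[-0.13,-0.39,0],[-0.17,-0.52,0],[-0.21,-0.64,0],[-0.25,-0.75,0],[-0.28,-0.84,0],[-0.298,-0.886,0]]' --delta_rot '[[0,0,-0.009],[0,0,-0.018],[0,0,-0.027],[0,0,-0.036],[0,0,-0.045],[0,0,-0.054],[0,0,-0.064],[0,0,-0.0725]]' --grip '[0.3,0.3,0.3,0.3,0.3,0.3,0.3,0.3]'

```text
t: 10.0
tcp_pos: [574.0, 13.0, 69.3]
ee_rot: [-180.0, -0.0, -170.0]
ft_force: [-0.2, 0.3, -2.0]
gripper_width: 0.749
grasp_force: 20.0
```

Run:
```python
from h import *
s=sensors.state();print(s["tcp_pos"],s["ee_rot"],s["gripper_width"])
p=cams.snapshot("top");cv2.imwrite("pics/top1.png",cv2.resize(p["image"][130:260,200:360,::-1],None,fx=4,fy=4,interpolation=cv2.INTER_CUBIC))
```

```text
[574.01441577  12.96487924  69.26060023] [-1.79992817e+02 -2.76150720e-02 -1.70016193e+02] 0.749190742836383
```

View pics/top1.png

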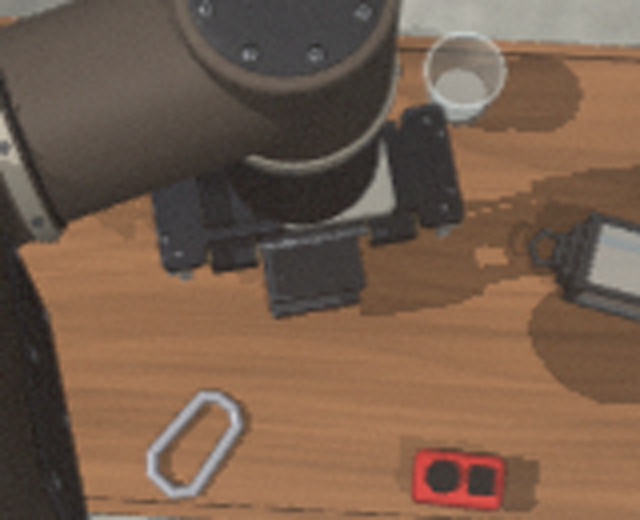

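Call:
jog_arm --slide '[[0,0,0.05],[0,0,0.1],[0,0,0.15],[0,0,0.2],[0,0,0.25],[0,0,0.28],[0,0,0.3],[0,0,0.3]]' --delta_rot '[[0,0,0],[0,0,0],[0,0,0],[0,0,0],[0,0,0],[0,0,0],[0,0,0],[0,0,0]]' --grip '[0.3,0.3,0.3,0.3,0.3,0.3,0.3,0.3]'

```text
t: 10.72
tcp_pos: [574.1, 15.6, 32.6]
ee_rot: [-180.0, -0.1, -170.1]
ft_force: [-0.2, -0.2, -2.2]
gripper_width: 0.748
grasp_force: 20.0
```

Run:
```python
from h import *
for _ in range(3):
    s=sensors.state();print(s["tcp_pos"].round(2),s["ee_rot"].round(2))
    p=cams.snapshot("scene")
cv2.imwrite("pics/sc1.png",cv2.resize(p["image"][150:270,220:380,::-1],None,fx=5,fy=5,interpolation=cv2.INTER_CUBIC))
```

```text
[574.14  15.6   32.59] [-1.7999e+02 -7.0000e-02 -1.7010e+02]
[574.39  15.61  33.05] [-1.7999e+02 -3.0000e-02 -1.7010e+02]
[574.6   15.63  33.36] [-179.99   -0.   -170.1 ]
```

View pics/sc1.png

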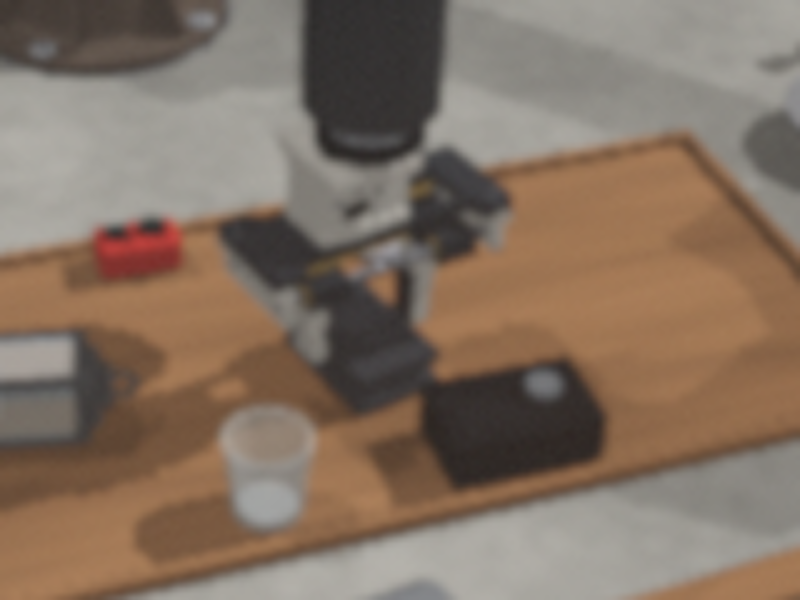

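Call:
jog_arm --slide '[[0,0,0.02],[0,0,0.04],[0,0,0.06],[0,0,0.08],[0,0,0.09],[0,0,0.1],[0,0,0.1],[0,0,0.1]]' --delta_rot '[[0,0,0],[0,0,0],[0,0,0],[0,0,0],[0,0,0],[0,0,0],[0,0,0],[0,0,0]]' --grip '[0.3,0.3,0.3,0.3,0.3,0.3,0.3,0.3]'

```text
t: 11.53
tcp_pos: [574.4, 15.4, 22.1]
ee_rot: [-180.0, -0.0, -170.1]
ft_force: [-4.0, 0.1, 6.1]
gripper_width: 0.751
grasp_force: 20.0
```

Call:
jog_arm --slide '[[0,0,0],[0,0,0],[0,0,0],[0,0,0],[0,0,0],[0,0,0],[0,0,0],[0,0,0]]' --delta_rot '[[0,0,0],[0,0,0],[0,0,0],[0,0,0],[0,0,0],[0,0,0],[0,0,0],[0,0,0]]' --grip '[0.5,0.6,0.7,0.8,0.9,1,1,1]'

```text
t: 12.2
tcp_pos: [574.5, 15.5, 21.3]
ee_rot: [-180.0, -0.0, -170.1]
ft_force: [0.5, 0.6, 0.6]
gripper_width: 0.998
grasp_force: 0.0
```

Call:
jog_arm --slide '[[0,0,-0.12],[0,0,-0.24],[0,0,-0.37],[0,0,-0.5],[0,0,-0.62],[0,0,-0.75],[0,0,-0.87],[0,0,-1.0]]' --delta_rot '[[0,0,0],[0,0,0],[0,0,0],[0,0,0],[0,0,0],[0,0,0],[0,0,0],[0,0,0]]' --grip '[1,1,1,1,1,1,1,1]'

```text
t: 12.87
tcp_pos: [574.3, 15.5, 141.9]
ee_rot: [180.0, -0.0, -170.1]
ft_force: [-0.4, 0.0, 0.2]
gripper_width: 0.997
grasp_force: 0.0
```

Call:
jog_arm --slide '[[0.036,-0.122,0],[0.072,-0.244,0],[0.107,-0.365,0],[0.143,-0.487,0],[0.179,-0.609,0],[0.215,-0.73,0],[0.25,-0.852,0],[0.286,-0.974,0]]' --delta_rot '[[0,0,-0.011],[0,0,-0.022],[0,0,-0.033],[0,0,-0.044],[0,0,-0.055],[0,0,-0.066],[0,0,-0.077],[0,0,-0.087]]' --grip '[1,1,1,1,1,1,1,1]'

```text
t: 13.53
tcp_pos: [560.6, -106.2, 141.4]
ee_rot: [180.0, 0.0, -138.6]
ft_force: [-0.5, -0.8, 0.4]
gripper_width: 0.997
grasp_force: 0.0
```

Call:
jog_arm --slide '[[0.094,-0.085,0],[0.187,-0.17,0],[0.28,-0.256,0],[0.375,-0.341,0],[0.47,-0.427,0],[0.56,-0.51,0],[0.66,-0.6,0],[0.75,-0.683,0]]' --delta_rot '[[0,0,-0.011],[0,0,-0.022],[0,0,-0.033],[0,0,-0.044],[0,0,-0.055],[0,0,-0.066],[0,0,-0.077],[0,0,-0.087]]' --grip '[1,1,1,1,1,1,1,1]'

```text
t: 14.2
tcp_pos: [546.8, -227.3, 141.3]
ee_rot: [180.0, -0.0, -107.3]
ft_force: [-0.0, 0.7, 0.3]
gripper_width: 0.999
grasp_force: 0.0
```

Run:
```python
from h import *
s=sensors.state();print(s["tcp_pos"].round(2),s["ee_rot"].round(2),s["joint_positions"].round(1))
p=cams.snapshot("top");q=cams.snapshot("scene")
for c in(p,q):
    print(np.round(fit(c,574.5,15.6,.17,6,(100,66,24)),5))
cv2.imwrite("pics/t2.png",cv2.resize(p["image"][130:270,220:410,::-1],None,fx=4,fy=4,interpolation=cv2.INTER_CUBIC))
```

```text
[ 546.79 -227.32  141.3 ] [ 179.99   -0.   -107.28] [ -3.7  16.8 -16.7  -0.  -56.6 -13.6]
[5.8068488e+02 9.3501000e+00 2.9094600e+01 1.9700000e-03]
[5.7411284e+02 1.6986530e+01 5.8820900e+00 2.9700000e-03]
```

View pics/t2.png

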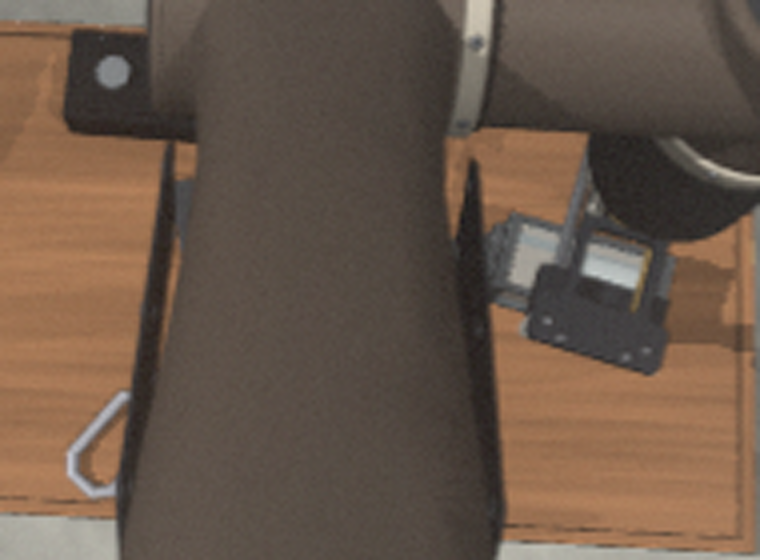

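Call:
jog_arm --slide '[[0,0,0.04],[0.01,0,0.08],[0.015,0,0.12],[0.02,0,0.16],[0.025,0,0.2],[0.03,0,0.25],[0.035,0,0.3],[0.035,0,0.3]]' --delta_rot '[[0,0.006,0],[0,0.012,0],[0,0.018,0],[0,0.024,0],[0,0.03,0],[0,0.036,0],[0,0.0417,0],[0,0.0417,0]]' --grip '[1,1,1,1,1,1,1,1]'

```text
t: 14.97
tcp_pos: [545.0, -229.4, 103.8]
ee_rot: [179.9, -15.2, -107.4]
ft_force: [-1.0, -0.4, -0.5]
gripper_width: 0.999
grasp_force: 0.0
```

Call:
jog_arm --slide '[[-0.013,0,0.048],[-0.027,0,0.1],[-0.04,0,0.15],[-0.054,0,0.2],[-0.067,0,0.25],[-0.08,0,0.3],[-0.09,0,0.34],[-0.097,0,0.36]]' --delta_rot '[[0,0,0],[0,0,0],[0,0,0],[0,0,0],[0,0,0],[0,0,0],[0,0,0],[0,0,0]]' --grip '[1,1,1,1,1,1,1,1]'

```text
t: 15.63
tcp_pos: [545.3, -230.6, 59.7]
ee_rot: [179.9, -15.0, -107.5]
ft_force: [-0.0, 0.1, -1.2]
gripper_width: 0.996
grasp_force: 0.0
```

Run:
```python
from h import *
p=cams.snapshot("scene")
s=sensors.state();print(s["tcp_pos"].round(2),s["ee_rot"].round(2),s["joint_positions"].round(1))
cv2.imwrite("pics/s3.png",cv2.resize(p["image"][150:270,150:330,::-1],None,fx=4.4,fy=4.4,interpolation=cv2.INTER_CUBIC))
```

```text
[ 545.24 -230.55   59.54] [ 179.92  -15.03 -107.47] [  4.3  22.6 -30.3  20.  -44.7 -37. ]
```

View pics/s3.png

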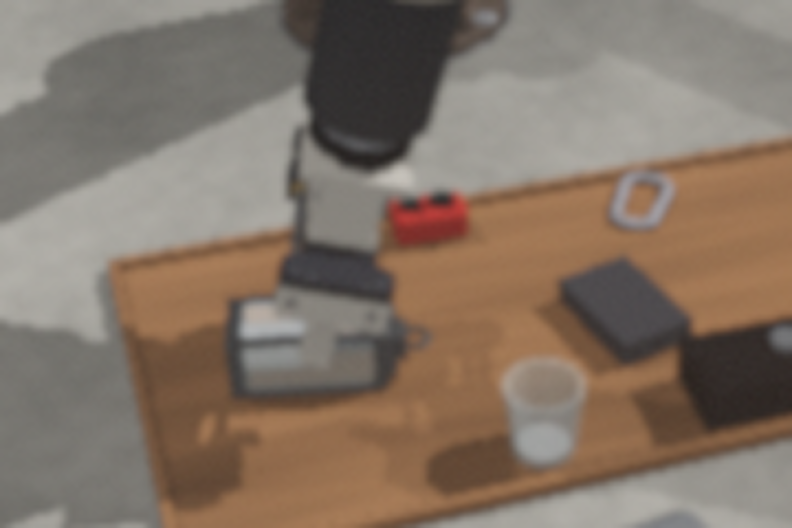

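Call:
jog_arm --slide '[[-0.013,0,0.05],[-0.027,0,0.1],[-0.04,0,0.15],[-0.054,0,0.2],[-0.067,0,0.25],[-0.08,0,0.3],[-0.09,0,0.34],[-0.095,0,0.354]]' --delta_rot '[[0,0,0],[0,0,0],[0,0,0],[0,0,0],[0,0,0],[0,0,0],[0,0,0],[0,0,0]]' --grip '[1,1,1,1,1,1,1,1]'

```text
t: 16.35
tcp_pos: [545.2, -230.5, 15.6]
ee_rot: [179.9, -15.0, -107.5]
ft_force: [-0.9, 0.1, -0.5]
gripper_width: 0.999
grasp_force: 0.0
```

Call:
jog_arm --slide '[[0,0,0],[0,0,0],[0,0,0],[0,0,0],[0,0,0],[0,0,0],[0,0,0],[0,0,0]]' --delta_rot '[[0,0,0],[0,0,0],[0,0,0],[0,0,0],[0,0,0],[0,0,0],[0,0,0],[0,0,0]]' --grip '[0.8,0.65,0.5,0.4,0.3,0.2,0.2,0.2]' --newtons 30

```text
t: 17.02
tcp_pos: [545.5, -230.4, 16.8]
ee_rot: [180.0, -15.0, -107.5]
ft_force: [-2.4, 3.2, 3.6]
gripper_width: 0.641
grasp_force: 29.9
```

Call:
jog_arm --slide '[[0,0,0],[0,0,0],[0,0,0],[0,0,0],[0,0,0],[0,0,0],[0,0,0],[0,0,0]]' --delta_rot '[[0,0,0],[0,0,0],[0,0,0],[0,0,0],[0,0,0],[0,0,0],[0,0,0],[0,0,0]]' --grip '[0.2,0.2,0.2,0.2,0.2,0.2,0.2,0.2]'

```text
t: 17.68
tcp_pos: [545.4, -230.4, 16.8]
ee_rot: [180.0, -15.0, -107.5]
ft_force: [-4.4, 3.9, 4.7]
gripper_width: 0.636
grasp_force: 29.9
```

Call:
jog_arm --slide '[[0.015,0,-0.05],[0.04,0,-0.15],[0.075,0,-0.28],[0.11,0,-0.42],[0.15,0,-0.56],[0.19,0,-0.7],[0.225,0,-0.84],[0.259,0,-0.966]]' --delta_rot '[[0,0,0],[0,0,0],[0,0,0],[0,0,0],[0,0,0],[0,0,0],[0,0,0],[0,0,0]]' --grip '[0.2,0.2,0.2,0.2,0.2,0.2,0.2,0.2]'

```text
t: 18.35
tcp_pos: [545.7, -230.3, 137.3]
ee_rot: [180.0, -15.0, -107.5]
ft_force: [0.9, -0.1, -4.8]
gripper_width: 0.639
grasp_force: 29.9
```

Call:
jog_arm --slide '[[0.016,0,-0.06],[0.032,0,-0.12],[0.048,0,-0.18],[0.064,0,-0.24],[0.08,0,-0.3],[0.097,0,-0.36],[0.113,0,-0.42],[0.129,0,-0.483]]' --delta_rot '[[0,-0.014,0],[0,-0.03,0],[0,-0.046,0],[0,-0.062,0],[0,-0.078,0],[0,-0.094,0],[0,-0.11,0],[0,-0.125,0]]' --grip '[0.2,0.2,0.2,0.2,0.2,0.2,0.2,0.2]'

```text
t: 19.02
tcp_pos: [546.3, -230.8, 197.7]
ee_rot: [-179.8, 30.3, -107.4]
ft_force: [-0.1, 0.2, -5.2]
gripper_width: 0.639
grasp_force: 29.9
```

Run:
```python
from h import *
p=cams.snapshot("scene")
s=sensors.state();print(s["tcp_pos"].round(2),s["ee_rot"].round(2),s["joint_positions"].round(1),s["gripper_width"],s["ft_force"])
cv2.imwrite("pics/s4.png",cv2.resize(p["image"][50:270,100:380,::-1],None,fx=2.7,fy=2.7,interpolation=cv2.INTER_CUBIC))
```

```text
[ 545.3  -233.04  196.99] [-179.97   30.58 -107.59] [-25.7  20.5   2.1 -31.  -78.2  16.3] 0.6383891121913772 [ 2.34814515 -4.68073516 -5.29267602]
```

View pics/s4.png

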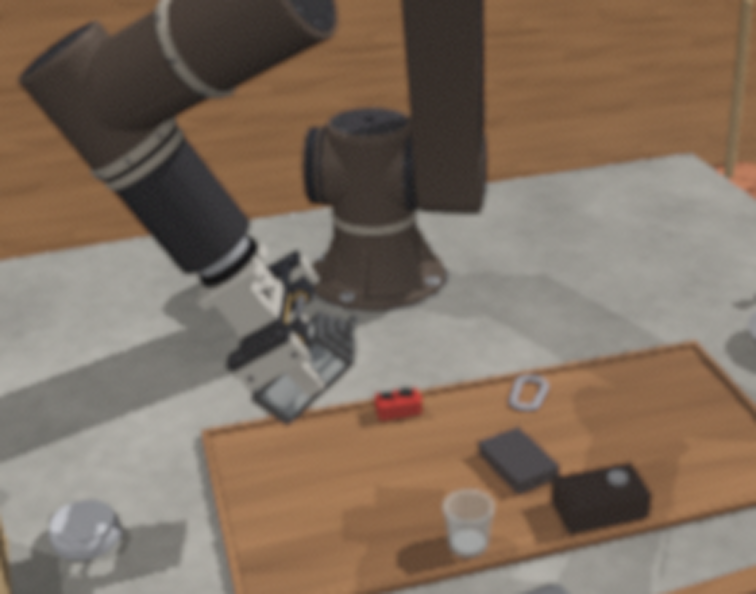

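Call:
jog_arm --slide '[[-0.09,0.016,0.05],[-0.18,0.03,0.1],[-0.27,0.047,0.155],[-0.36,0.063,0.21],[-0.45,0.078,0.26],[-0.54,0.094,0.31],[-0.63,0.11,0.365],[-0.722,0.125,0.417]]' --delta_rot '[[0,-0.014,0],[0,-0.03,0],[0,-0.046,0],[0,-0.062,0],[0,-0.078,0],[0,-0.094,0],[0,-0.11,0],[0,-0.125,0]]' --grip '[0.2,0.2,0.2,0.2,0.2,0.2,0.2,0.2]'

```text
t: 19.73
tcp_pos: [561.6, -131.3, 195.8]
ee_rot: [-179.9, 75.1, -107.5]
ft_force: [-0.1, -0.6, -5.8]
gripper_width: 0.638
grasp_force: 29.9
```

Run:
```python
from h import *
cams.snapshot("scene");cams.snapshot("scene");cams.snapshot("scene")
s=sensors.state();print(s["tcp_pos"].round(2),s["ee_rot"].round(2),s["joint_positions"].round(1),s["gripper_width"],s["ft_force"]);print(Ro.from_euler("xyz",s["ee_rot"],degrees=True).as_matrix().round(3))
```

```text
[ 560.83 -131.14  193.4 ] [ 178.71   74.9  -108.78] [-39.7  36.    3.8 -65.1 -99.8  36.9] 0.6364758717609668 [-0.04628824 -0.71721724 -4.46126781]
[[-0.084 -0.954  0.289]
 [-0.247  0.301  0.921]
 [-0.965  0.006 -0.261]]
```

Call:
jog_arm --slide '[[0.003,0.016,0.11],[0.006,0.03,0.22],[0.01,0.047,0.33],[0.013,0.063,0.44],[0.016,0.078,0.55],[0.02,0.094,0.66],[0.023,0.11,0.77],[0.026,0.125,0.87]]' --delta_rot '[[0,0,0],[0,0,0],[0,0,0],[0,0,0],[0,0,0],[0,0,0],[0,0,0],[0,0,0]]' --grip '[0.2,0.2,0.2,0.2,0.2,0.2,0.2,0.2]'

```text
t: 20.55
tcp_pos: [577.4, -28.9, 166.3]
ee_rot: [-180.0, 75.0, -107.4]
ft_force: [0.2, 0.1, -5.2]
gripper_width: 0.638
grasp_force: 29.9
```

Call:
jog_arm --slide '[[0,0,0],[0,0,0],[0,0,0],[0,0,0],[0,0,0],[0,0,0],[0,0,0],[0,0,0]]' --delta_rot '[[0,0,0],[0,0,0],[0,0,0],[0,0,0],[0,0,0],[0,0,0],[0,0,0],[0,0,0]]' --grip '[0.2,0.2,0.2,0.2,0.2,0.2,0.2,0.2]'

```text
t: 21.22
tcp_pos: [577.3, -30.8, 166.6]
ee_rot: [-180.0, 75.0, -107.5]
ft_force: [-0.8, -0.3, -4.9]
gripper_width: 0.637
grasp_force: 29.9
```

Run:
```python
from h import *
p=cams.snapshot("scene")
s=sensors.state();print(s["tcp_pos"].round(2),s["ee_rot"].round(2),s["joint_positions"].round(1),s["gripper_width"],s["ft_force"])
R=Ro.from_euler("xyz",s["ee_rot"],degrees=True).as_matrix();print(R.round(4))
h=R[:,2]*[1,1,0];h/=np.linalg.norm(h); T=np.array([574.5,15.6,100])+17.5*h; D=T-s["tcp_pos"]; print("target",T,"slide",(R.T@D/120).round(4))
l=R@[-np.cos(np.radians(15)),0,-np.sin(np.radians(15))]; print("lantern axis",l)
cv2.imwrite("pics/s5.png",cv2.resize(p["image"][110:270,180:380,::-1],None,fx=3.7,fy=3.7,interpolation=cv2.INTER_CUBIC))
```

```text
[577.29 -30.73 166.56] [-179.99   74.99 -107.48] [-32.5  34.9  -3.3 -69.  -92.1  40.6] 0.6409317044711786 [ 0.20239313 -0.28125385 -4.44708356]
[[-7.780e-02 -9.538e-01  2.903e-01]
 [-2.471e-01  3.006e-01  9.212e-01]
 [-9.659e-01 -1.000e-04 -2.591e-01]]
target [579.76052802  32.29062147 100.        ] slide [0.4043 0.1383 0.6335]
lantern axis [1.64970826e-05 2.45629067e-04 9.99999970e-01]
```

View pics/s5.png

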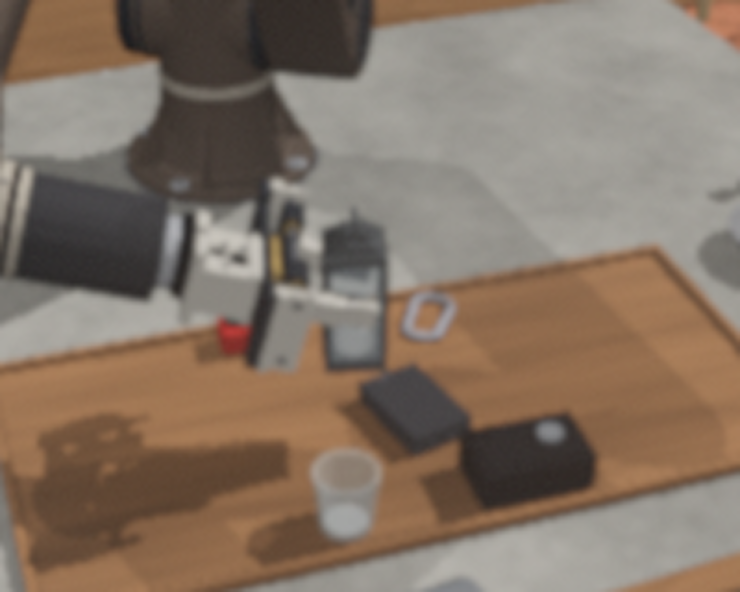

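Run:
```python
from h import *
p=cams.snapshot("top");q=cams.snapshot("scene")
for c in(p,q): print(np.round(fit(c,574.5,15.6,.17,6,(100,66,24)),5),np.round(fit(c,574.5,15.6,.17,18,(100,66,12)),5))
cv2.imwrite("pics/t6.png",cv2.resize(p["image"][130:270,200:400,::-1],None,fx=4,fy=4,interpolation=cv2.INTER_CUBIC))
```

```text
[5.7434313e+02 1.4537690e+01 9.7799900e+00 4.1300000e-03] [5.7359367e+02 1.4336070e+01 9.4591400e+00 4.0600000e-03]
[5.729460e+02 1.737886e+01 5.470230e+00 4.940000e-03] [5.8039518e+02 1.3622320e+01 6.8125900e+00 4.5700000e-03]
```

View pics/t6.png

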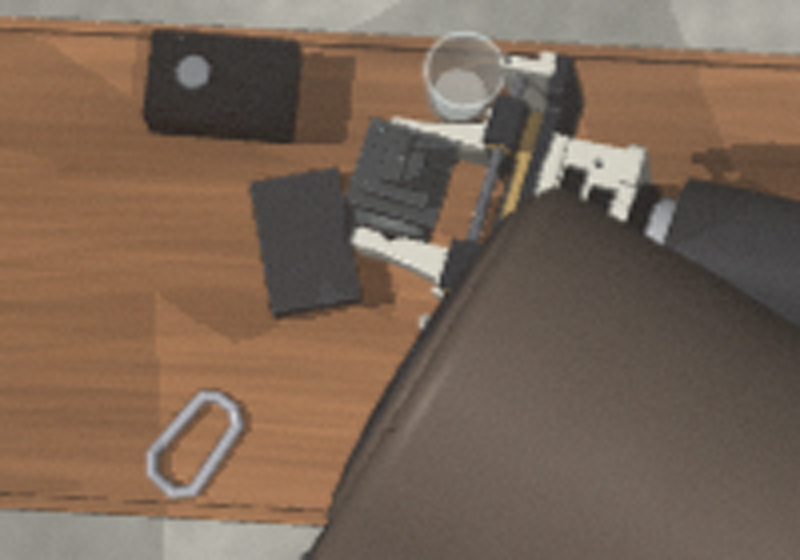

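Call:
jog_arm --slide '[[0.02,0.018,0.07],[0.05,0.036,0.15],[0.08,0.054,0.23],[0.11,0.072,0.31],[0.15,0.09,0.39],[0.19,0.11,0.47],[0.22,0.125,0.54],[0.243,0.138,0.59]]' --delta_rot '[[0,0,0],[0,0,0],[0,0,0],[0,0,0],[0,0,0],[0,0,0],[0,0,0],[0,0,0]]' --grip '[0.2,0.2,0.2,0.2,0.2,0.2,0.2,0.2]'

```text
t: 22.03
tcp_pos: [579.6, 33.8, 119.0]
ee_rot: [179.7, 75.0, -107.7]
ft_force: [0.0, 0.2, -4.7]
gripper_width: 0.639
grasp_force: 29.9
```

Call:
jog_arm --slide '[[0.025,0,0.007],[0.05,0,0.0134],[0.075,0,0.02],[0.1,0,0.027],[0.12,0,0.032],[0.14,0,0.0376],[0.155,0,0.0416],[0.161,0,0.0432]]' --delta_rot '[[0,0,0],[0,0,0],[0,0,0],[0,0,0],[0,0,0],[0,0,0],[0,0,0],[0,0,0]]' --grip '[0.2,0.2,0.2,0.2,0.2,0.2,0.2,0.2]'

```text
t: 22.7
tcp_pos: [579.7, 32.3, 99.7]
ee_rot: [179.9, 75.0, -107.6]
ft_force: [-0.7, -0.3, -4.1]
gripper_width: 0.637
grasp_force: 29.9
```

Call:
jog_arm --slide '[[0,0,0],[0,0,0],[0,0,0],[0,0,0],[0,0,0],[0,0,0],[0,0,0],[0,0,0]]' --delta_rot '[[0,0,0],[0,0,0],[0,0,0],[0,0,0],[0,0,0],[0,0,0],[0,0,0],[0,0,0]]' --grip '[0.2,0.2,0.2,0.2,0.2,0.2,0.2,0.2]'

```text
t: 23.37
tcp_pos: [579.7, 32.5, 100.1]
ee_rot: [-180.0, 75.0, -107.5]
ft_force: [0.5, -0.6, -5.3]
gripper_width: 0.636
grasp_force: 29.9
```

Run:
```python
from h import *
p=cams.snapshot("scene");q=cams.snapshot("top")
s=sensors.state();print(s["tcp_pos"].round(2),s["ee_rot"].round(2),s["ft_force"])
R=Ro.from_euler("xyz",s["ee_rot"],degrees=True).as_matrix();h=R[:,2]*[1,1,0];h/=np.linalg.norm(h)
L=s["tcp_pos"]-17.5*h; print("lantern axis xy",L)
# draw the assumed lantern (foot 65 below TCP) and pile on the pictures
V=[]
for c,(a,b) in((p,(220,130)),(q,(210,130))):
    i=cv2.resize(c["image"][b:b+120,a:a+130,::-1],None,fx=3,fy=4.5,interpolation=cv2.INTER_CUBIC).copy()
    for B,col in((box(L[0],L[1],np.radians(-17.5),L[2]-65,56,56,120),(0,255,0)),(box(574.5,15.5,np.radians(9.9),6,100,66,24),(0,0,255))):
        hu=cv2.convexHull(((proj(c,B)-[a-.5,b-.5])*[3,4.5]).astype(np.int32)); cv2.polylines(i,[hu],True,col,1)
    V.append(i)
cv2.imwrite("pics/v7.png",np.hstack(V))
```

```text
[579.73  32.51 100.07] [ 180.     74.99 -107.47] [ 0.56274365 -0.19131559 -4.68580681]
lantern axis xy [574.47169919  15.81222176 100.06758949]
```

View pics/v7.png

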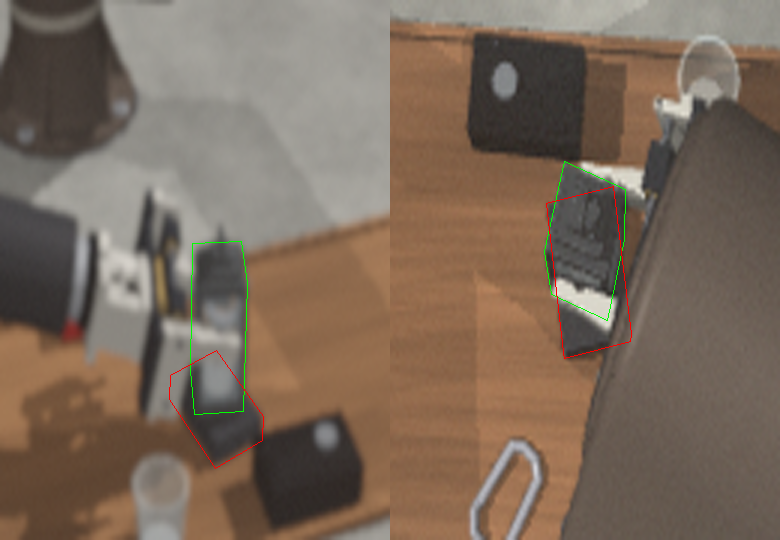

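Call:
jog_arm --slide '[[0.004,0,0.001],[0.008,0,0.002],[0.012,0,0.003],[0.016,0,0.0043],[0.02,0,0.0054],[0.024,0,0.0065],[0.028,0,0.0075],[0.032,0,0.0086]]' --delta_rot '[[0,0,0],[0,0,0],[0,0,0],[0,0,0],[0,0,0],[0,0,0],[0,0,0],[0,0,0]]' --grip '[0.2,0.2,0.2,0.2,0.2,0.2,0.2,0.2]'

```text
t: 24.13
tcp_pos: [579.9, 32.5, 98.0]
ee_rot: [-179.7, 75.1, -107.1]
ft_force: [-2.5, -4.9, 11.1]
gripper_width: 0.637
grasp_force: 29.9
```

Call:
jog_arm --slide '[[-0.003,0,-0.001],[-0.006,0,-0.002],[-0.008,0,-0.002],[-0.008,0,-0.002],[-0.008,0,-0.002],[-0.008,0,-0.002],[-0.008,0,-0.002],[-0.008,0,-0.002]]' --delta_rot '[[0,0,0],[0,0,0],[0,0,0],[0,0,0],[0,0,0],[0,0,0],[0,0,0],[0,0,0]]' --grip '[0.2,0.2,0.2,0.2,0.2,0.2,0.2,0.2]'

```text
t: 24.8
tcp_pos: [579.9, 32.5, 97.9]
ee_rot: [-179.8, 75.1, -107.3]
ft_force: [-0.6, -3.7, 6.5]
gripper_width: 0.643
grasp_force: 29.9
```

Run:
```python
from h import *
cams.snapshot("scene");q=cams.snapshot("top")
s=sensors.state();print(s["tcp_pos"].round(2),s["ee_rot"].round(2),s["ft_force"],s["moment"])
```

```text
[579.91  32.52  97.94] [-179.82   75.06 -107.28] [-0.39708564 -2.88660473  6.32237487] [-1.4298917   0.78425953  0.08715704]
```

Call:
jog_arm --slide '[[-0.003,0,-0.001],[-0.006,0,-0.002],[-0.008,0,-0.002],[-0.008,0,-0.002],[-0.008,0,-0.002],[-0.008,0,-0.002],[-0.008,0,-0.002],[-0.008,0,-0.002]]' --delta_rot '[[0,0,0],[0,0,0],[0,0,0],[0,0,0],[0,0,0],[0,0,0],[0,0,0],[0,0,0]]' --grip '[0.2,0.2,0.2,0.2,0.2,0.2,0.2,0.2]' --newtons 6

```text
t: 25.57
tcp_pos: [579.7, 32.5, 97.8]
ee_rot: [179.9, 75.0, -107.6]
ft_force: [0.6, -0.7, -1.9]
gripper_width: 0.64
grasp_force: 6.0
```

Call:
jog_arm --slide '[[0,0,0],[0,0,0],[0,0,0],[0,0,0],[0,0,0],[0,0,0],[0,0,0],[0,0,0]]' --delta_rot '[[0,0,0],[0,0,0],[0,0,0],[0,0,0],[0,0,0],[0,0,0],[0,0,0],[0,0,0]]' --grip '[0.3,0.32,0.36,0.45,0.55,0.7,0.85,1]'

```text
t: 26.23
tcp_pos: [579.7, 32.5, 98.1]
ee_rot: [-180.0, 75.0, -107.5]
ft_force: [-0.5, 0.1, 1.1]
gripper_width: 0.939
grasp_force: 0.0
```

Call:
jog_arm --slide '[[0,0,0],[0,0,0],[0,0,0],[0,0,0],[0,0,0],[0,0,0],[0,0,0],[0,0,0]]' --delta_rot '[[0,0,0],[0,0,0],[0,0,0],[0,0,0],[0,0,0],[0,0,0],[0,0,0],[0,0,0]]' --grip '[1,1,1,1,1,1,1,1]'

```text
t: 26.9
tcp_pos: [579.8, 32.5, 98.0]
ee_rot: [180.0, 75.0, -107.5]
ft_force: [0.2, -0.6, -0.1]
gripper_width: 1.003
grasp_force: 0.0
```

Call:
jog_arm --slide '[[0,0,-0.06],[0,0,-0.17],[0,0,-0.3],[0,0,-0.44],[0,0,-0.58],[0,0,-0.72],[0,0,-0.86],[0,0,-1.0]]' --delta_rot '[[0,0,0],[0,0,0],[0,0,0],[0,0,0],[0,0,0],[0,0,0],[0,0,0],[0,0,0]]' --grip '[1,1,1,1,1,1,1,1]'

```text
t: 27.57
tcp_pos: [544.3, -80.1, 129.7]
ee_rot: [-180.0, 75.0, -107.5]
ft_force: [-0.1, 0.7, 0.1]
gripper_width: 0.998
grasp_force: 0.0
```

Call:
jog_arm --slide '[[-0.04,0,-0.1],[-0.08,0,-0.2],[-0.12,0,-0.3],[-0.16,0,-0.4],[-0.2,0,-0.5],[-0.24,0,-0.6],[-0.28,0,-0.7],[-0.3,0,-0.8]]' --delta_rot '[[0,0,0],[0,0,0],[0,0,0],[0,0,0],[0,0,0],[0,0,0],[0,0,0],[0,0,0]]' --grip '[1,1,1,1,1,1,1,1]'

```text
t: 28.23
tcp_pos: [519.7, -158.4, 190.0]
ee_rot: [-179.8, 75.0, -107.3]
ft_force: [-0.1, 0.2, -0.3]
gripper_width: 0.999
grasp_force: 0.0
```

Run:
```python
from h import *
p=cams.snapshot("scene");q=cams.snapshot("top")
s=sensors.state();print(s["tcp_pos"].round(2),s["ft_force"])
for c in (p,q):
    for n in("lantern","slate_top"):
        print(n,[(np.round(d["xy"],1),round(d["confidence"],2)) for d in finder.place_of(c,n)],[np.round(d["extent"],1) for d in finder.outline_of(c,n)][:1])
    print("expected",proj(c,[[574.4,15.6,90],[574.4,15.6,18]]).round(1))
    for X in (box(574.4,15.6,np.radians(-17.5),30,56,56,120),):
        u=proj(c,X); print("exp extent",((u.min(0)+u.max(0))/2).round(1),(u.max(0)-u.min(0)).round(1))
```

```text
[ 519.76 -159.52  189.62] [-0.47886887  0.07127112 -1.01753025]
lantern [(array([290.4, 205.3]), 0.94)] [array([292.9, 202.2,  15.5,  41.7])]
slate_top [] [array([293.5, 222.4,  34.7,  20.8])]
expected [[292.1 203.7]
 [291.5 220.1]]
exp extent [292.5 203.5] [19.  38.3]
lantern [(array([275.7, 183.1]), 0.94), (array([ 96.9, 229.5]), 0.34)] [array([275.6, 182.1,  26.9,  36.5])]
slate_top [(array([277.8, 191.1]), 0.5)] [array([278.1, 192. ,  28.2,  34.8])]
expected [[275.2 184.4]
 [275.7 190.2]]
exp extent [274.6 183.5] [27.1 35.2]
```

```bash
python3 -c "
from bench import r
print(r.job_done())"
```

```text
the job is handed in; nothing more can be done
None
```

The loose slate is on the middle slate, and the lantern was set down gently on top, released and left standing. The last camera check put the lantern within 1–2 pixels (about 3–5 mm) of where it should be. I handed the job in at about 28 s; it returned no verdict.

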